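Close the valve ports with their blank covers

TASK

Three red valves of different sizes lie on the assembly bench with their ports open upwards. Pick out the three knobbed aluminium covers and put each on the valve of its own size (large, medium, small), so that it drops into the port and lies flat and centred on the valve, knob up. Leave the handwheel, the plain ring and the brass bush where they lie.

Things in the scene. Friction and masses are not known exactly. Their poses are not given: they have to be found in the camera images.
- valve_large: Large red valve lying flat, fixed: round drum 100 mm across, 45 mm high, with a round port 72 mm wide, 25 mm deep, open at the top (steel disc at its bottom). A red neck (24 mm thick, then a 38 mm square plate, top 41 mm high) reaches 55 mm out from its side. Origin: centre of the drum's underside, on the bench; z up through the port, +x along the neck.
- valve_medium: Medium red valve lying flat, fixed: round drum 78 mm across, 45 mm high, with a round port 52 mm wide, 25 mm deep, open at the top (steel disc at its bottom). A red neck (24 mm thick, then a 38 mm square plate, top 41 mm high) reaches 55 mm out from its side. Origin: centre of the drum's underside, on the bench; z up through the port, +x along the neck.
- valve_small: Small red valve lying flat, fixed: round drum 56 mm across, 45 mm high, with a round port 32 mm wide, 25 mm deep, open at the top (steel disc at its bottom). A red neck (24 mm thick, then a 38 mm square plate, top 41 mm high) reaches 55 mm out from its side. Origin: centre of the drum's underside, on the bench; z up through the port, +x along the neck.
- cover_large: Large aluminium cover for the large valve, loose, right way up: disc 96 mm across (z 6 to 14 mm), on its middle a round knob 26 mm across (z 14 to 40 mm) to grip, beneath it a boss 60 mm across (z 0 to 6 mm) that drops into the 72 mm port. Origin: centre of the boss's underside; z up through the knob. On its valve this origin is 39 mm above the valve's.
- cover_medium: Medium aluminium cover for the medium valve, loose, right way up: disc 74 mm across (z 6 to 14 mm), on its middle a round knob 26 mm across (z 14 to 40 mm) to grip, beneath it a boss 40 mm across (z 0 to 6 mm) that drops into the 52 mm port. Origin: centre of the boss's underside; z up through the knob. On its valve this origin is 39 mm above the valve's.
- cover_small: Small aluminium cover for the small valve, loose, right way up: disc 52 mm across (z 6 to 14 mm), on its middle a round knob 26 mm across (z 14 to 40 mm) to grip, beneath it a boss 20 mm across (z 0 to 6 mm) that drops into the 32 mm port. Origin: centre of the boss's underside; z up through the knob. On its valve this origin is 39 mm above the valve's.
- handwheel: Bystander, to be left alone: a dark steel spoked handwheel lying flat, 91 mm in diameter, rim 11 mm thick, hub 18 mm high, loose. Origin: centre of its underside.
- flange_ring: Bystander, to be left alone: a flat aluminium ring without a knob, 80 mm outside, 48 mm inside, 12 mm high, loose. Origin: centre of its underside.
- bush: Bystander, to be left alone: a small upright brass bush (tube), 42 mm outside, 26 mm inside, 30 mm high, loose. Origin: centre of its underside.
Not all that is in view belongs to the job. What is shaped like the valve_small but green or purple is not meant.

How it is judged (in metres and radians):
At the end, for the whole second after the job is handed in: Each cover lies on the valve of its own size, knob up: its axis within 10 mm of the port's axis, its boss in the port (its origin 35 to 43 mm above the valve's origin), level within 0.06 rad, and at rest (horizontal distance between cover_large and valve_large below 0.01 m and z of cover_large in the frame of valve_large between 0.035 and 0.043 m and angle between each of cover_large, cover_medium, cover_small's own z axis and vertical below 0.06 rad and linear speed of each of cover_large, cover_medium, cover_small below 0.02 m/s and angular speed of each of cover_large, cover_medium, cover_small below 0.2 rad/s and horizontal distance between cover_medium and valve_medium below 0.01 m and z of cover_medium in the frame of valve_medium between 0.035 and 0.043 m and horizontal distance between cover_small and valve_small below 0.01 m and z of cover_small in the frame of valve_small between 0.035 and 0.043 m); the robot touches nothing.
It fails at once if the handwheel was moved by more than 25 mm or tipped over (distance of handwheel from where it was at the start of the episode above 0.025 m or angle between handwheel's own z axis and vertical above 0.5 rad).
It fails at once if the flange ring was moved by more than 25 mm or tipped over (distance of flange_ring from where it was at the start of the episode above 0.025 m or angle between flange_ring's own z axis and vertical above 0.5 rad).
It fails at once if the bush was moved by more than 25 mm or tipped over (distance of bush from where it was at the start of the episode above 0.025 m or angle between bush's own z axis and vertical above 0.5 rad).
It also fails if it takes over 77 s, if anything falls off the work surface, if the arm or the gripper's body presses on something with over 40 N, if the wrist force passes 120 N, or if a joint passes its speed limit or range.

ROBOT

A 6-joint arm with a two-finger parallel gripper is mounted at the origin on the work surface. World frame = base frame: x ahead of the robot, y to its left, z up, the work surface at z = 0. Lengths are in mm, angles in rad, forces in N, time in s.
With the tool pointing down it reaches from about 300 to 875 mm from the base axis. Payload 4.2 kg.
Tool frame: the origin (TCP) lies between the finger pads; the fingertips stand 19 mm ahead of it and the grasp point (between the pads) is the TCP (manip.finger_overhang is the distance from the TCP to the fingertips, in mm); z points along the fingers, y is the line along which they close (so a half turn about z gives the same grasp; the last joint's range is limited). The gripper opens to 85 mm and grips with 20 to 120 N. Pads are 22 mm wide; open, the fingers measure 114 mm over their backs; the gripper's body (76 mm by 85 mm) begins 54 mm behind the grasp point. The pads swing forward as they close: fully open they stand 13 mm farther back than shut.
Start: joints at [1.198, 0.32, 1.565, -0, 1.257, -0.02], TCP at [198.68, 539.598, 250.338] pointing down, gripper open.
Joint ranges: [-3.11, 3.11], [-0.84, 2.01], [0.21, 2.61], [-1.34, 4.49], [0.05, 2.63], [-2.56, 2.56]. Speed limits (rad/s): [2.57, 2.57, 3.14, 3.14, 3.14, 3.14].

INTERFACE

Orientations are given as a unit quaternion [x, y, z, w].
In Python, from cell import manip gives the robot as it stands. The module is installed in compiled form; this text tells all that it offers.
- The arm moves only by the tool send_rows, never from a script. Its arguments are lists of equal length, an entry for each row: "dp": the shift along the tool's x, y, z each as a share of 25 mm, from -1 to 1, a list of three; "dr": the turn, a rotation vector about the tool's x, y, z each as a share of 45 degrees, from -1 to 1, a list of three. A call has exactly 5 rows; each row shifts and turns the commanded pose from where the row before left it, along the tool's axes as they then stand; what a row does not reach is not made up. A row lasts 1/12 s, in which the tool goes at most 41.7 mm and 7.16 degrees, less where a joint would pass 70% of its speed; a pose out of reach is approached as far as the arm can. A call with a number of a shift or a turn outside -1 to 1 is refused whole. A call with a gripper value outside its range is refused whole. "gripper" is the opening, from -1 (shut) to 1 (fully open), set as the call begins (left out, the last holds). The fingers move at their own pace and stop on an object; "grip_force" is the grip in N (left out, the last holds). Time passes only in rows, so rows that do not move let the fingers close, or fill a call up. It gives the time, the measured TCP pose, the force, the opening and the grip force at its end, in the units of the state.
- manip.state(): the state, without advancing time (a new reading comes with each control period).
- manip.capture(name): name is "side" or "top" or "wrist"; returns a dict with "frame" (420x560x3 uint8, red, green, blue), "intrinsics" (3x3 intrinsics, pixels), "dist" ([k1, k2, p1, p2, k3] as OpenCV has them; the pictures are not rectified), "R" (3x3) and "t" (3): a world point X has camera coordinates R X + t. Camera axes: x right, y down, z forward; pixel columns grow to the right and rows downward; lengths in mm; the calibration is good to about 2 mm. A picture is of the moment at which its call begins. There is no depth.
- manip.sign_off(): hands the job in; it is judged then, once.
The state is a dict: "time": time; "qpos": joint angles; "qvel": joint speeds; "tau": joint torques, N m; "ee_pos": TCP position; "eef_rot": TCP orientation; "ft_force": force on the tool from outside, world axes, zero at the start; "torque": the same for the moment, N m; "grip_width": finger opening in mm; "grasp_force": force on a finger pad.
Only numpy, scipy, OpenCV 4.12 (cv2) and the standard library are available. Lean on these libraries where they do the work, as an engineer would, in place of code of your own. Each camera call takes 0.05 s, during which the arm holds its last target. There are 200 camera calls.

## Working session

There is one attempt and no reset: what is moved stays moved. The work goes in short steps, Python scripts to look and compute and a tool call to move; the robot and the scene stay as the last step left them, time stands still between calls to the robot, and variables do not carry over. Pictures are saved under pics/ and viewed, at most 14 in all, crops included, and the job is handed in when it is done.

Besides the shell and the picture viewer there is one more tool, called after "Call:" as name(argument=value, ...) on one line, values as JSON. send_rows: Moves the arm, as the interface text tells. Shift numbers are shares of 25 mm and turn numbers shares of 45 degrees, none past 1 either way. Its arguments: {"type":"object","properties":{"dp":{"type":"array"},"dr":{"type":"array"},"gripper":{"type":"number"},"grip_force":{"type":"number"}},"required":["dp","dr"]}

```bash
mkdir -p pics
python3 - <<'E'
from cell import manip
import cv2,pickle
d={}
for n in("top","side"):
    c=manip.capture(n);d[n]=c;cv2.imwrite(f"pics/{n}0.png",c["frame"][:,:,::-1]);print(n,c["intrinsics"].tolist(),c["dist"],c["R"].tolist(),c["t"])
pickle.dump(d,open("d0.pkl","wb"))
print(manip.state())
E
```

```text
top [[464.7937444568362, 0.0, 286.0917057746087], [0.0, 464.7937444568362, 215.10627045509582], [0.0, 0.0, 1.0]] [-0.15112299  0.          0.          0.          0.        ] [[-0.026004294493320368, -0.9996590632530321, 0.002352429377187161], [-0.994795072146774, 0.025645701035236845, -0.09861573125473555], [0.09852177982760782, -0.004904617669221385, -0.9951228083131844]] [  81.87239641  519.91512939 1030.99856477]
side [[473.7383686215369, 0.0, 270.05266302983705], [0.0, 473.7383686215369, 211.70067975861065], [0.0, 0.0, 1.0]] [-0.14116712  0.          0.          0.          0.        ] [[0.842045218162602, -0.539290176083159, 0.011223036562867685], [-0.32827863061910034, -0.5288602789996983, -0.7826493122562681], [0.4280105036659082, 0.6553418278093932, -0.6223617095187484]] [-383.60525161  231.96945089  860.97804895]
{'time': 0.1, 'qpos': array([ 1.19802941e+00,  3.20201870e-01,  1.56553630e+00, -2.65955654e-05,
        1.25741355e+00, -1.99954836e-02]), 'qvel': array([-0.00084075, -0.00203918, -0.00261683, -0.00070055,  0.00019914,
       -0.00037284]), 'tau': array([-8.08446856e-06, -4.16409659e+01, -2.34702873e+01,  1.26227683e-04,
        4.96536566e-03,  1.91359555e-05]), 'ee_pos': array([198.52280227, 539.22216697, 249.58936062]), 'eef_rot': array([ 1.75468421e-01,  9.84484751e-01, -7.67018523e-04, -1.39699933e-04]), 'ft_force': array([-0.54576368,  0.57824698,  0.05557243]), 'torque': array([ 0.03967781,  0.04124748, -0.01511905]), 'grasp_force': 0.0, 'grip_width': 85.37636687600117}
```

View pics/top0.png

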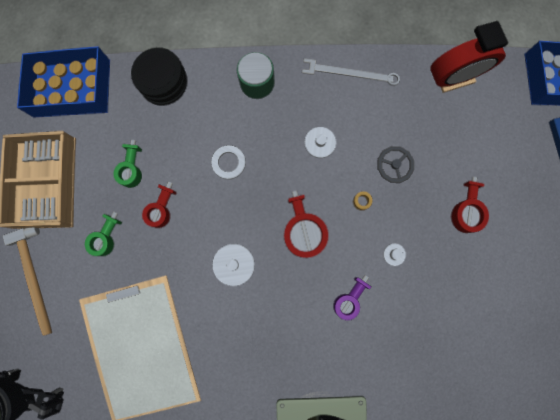

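View pics/side0.png

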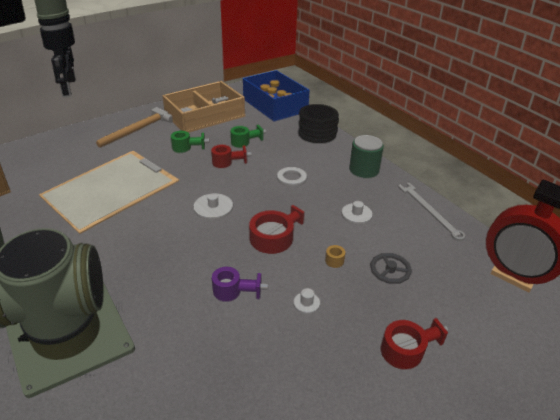

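The top view, confirmed against the side view, shows these candidates:

| Kind | Object | Top-view pixel |
|---|---|---|
| Cover | large | (233,265) |
| Cover | medium | (320,142) |
| Cover | small | (395,255) |
| Valve | large red | (306,236) |
| Valve | medium red | (471,215) |
| Valve | small red | (156,215) |
| Bystander | ring | (228,162) |
| Bystander | handwheel | (395,164) |
| Bystander | bush | (363,200) |

The small-valve look-alikes are green at (127,173) and (99,243) and purple at (347,305). Only the red one at (156,215) fits. I'll confirm all of this in a crop while measuring.

```bash
cat > h.py <<'E'
import cv2,numpy as np
def ray(c,uv,z):
    n=cv2.undistortPoints(np.float64([[uv]]),c["intrinsics"],np.float64(c["dist"]))[0,0]
    C=-c["R"].T@c["t"]; d=c["R"].T@np.array([n[0],n[1],1]); return C+d*(z-C[2])/d[2]
def proj(c,X):
    return cv2.projectPoints(np.float64([X]),cv2.Rodrigues(c["R"])[0],np.float64(c["t"]),c["intrinsics"],np.float64(c["dist"]))[0][0,0]
def blobs(c,col,openpx,up=4,amin=100):
    f=cv2.resize(c["frame"],None,fx=up,fy=up,interpolation=cv2.INTER_CUBIC); h=cv2.cvtColor(f,cv2.COLOR_RGB2HSV)
    H,S,V=h[...,0],h[...,1],h[...,2]
    m=((S>130)&(V>50)&((H<6)|(H>172))) if col=="red" else ((S<40)&(V>150))
    m=m.astype(np.uint8); out=np.zeros_like(m)
    cs,_=cv2.findContours(m,cv2.RETR_EXTERNAL,cv2.CHAIN_APPROX_NONE); cv2.drawContours(out,cs,-1,1,-1)
    k=int(openpx*up)|1; out=cv2.morphologyEx(out,cv2.MORPH_OPEN,cv2.getStructuringElement(cv2.MORPH_ELLIPSE,(k,k)))
    cs,_=cv2.findContours(out,cv2.RETR_EXTERNAL,cv2.CHAIN_APPROX_NONE); r=[]
    for q in cs:
        M=cv2.moments(q); a=M["m00"]/up**2
        if a>amin: r.append(((M["m10"]/M["m00"]+.5)/up-.5,(M["m01"]/M["m00"]+.5)/up-.5,a))
    return r
E
python3 - <<'E'
import pickle,cv2,numpy as np
from h import *
d=pickle.load(open("d0.pkl","rb")); c=d["top"]
print("C",-c["R"].T@c["t"])
for col,k,z in(("red",19,22.5),("white",15,10)):
    for n in("top","side"):
        for u,v,a in blobs(d[n],col,k if n=="top" else 13): print(n,col,round(u,1),round(v,1),round(a),ray(d[n],(u,v),z).round(1)[:2], round(2*np.sqrt(a/np.pi)))
for uv,nm in(((228,162),"ring"),((395,164),"wheel"),((363,200),"bush")): print(nm,ray(c,uv,8).round())
f=c["frame"][120:330,80:500,::-1]; cv2.imwrite("pics/crop.png",cv2.resize(f,(798,399),interpolation=cv2.INTER_CUBIC))
E
```

```text
C [ 417.76222896   73.56754891 1077.04939879]
top red 305.7 235.0 1488 [475.7  25.1] 44
top red 155.4 214.7 507 [530.8 369.6] 25
top red 471.6 215.3 862 [ 510.5 -365.9] 33
top red 455.4 58.8 867 [ 898.4 -358.6] 33
side red 408.1 342.3 1980 [ 518.9 -361.3] 50
side red 271.1 231.1 1533 [475.6  27.4] 44
side red 526.2 242.8 4775 [ 952.1 -321.4] 78
side red 221.5 155.5 366 [532.2 371.6] 22
side red 257.4 29.8 4537 [1214.  1296.5] 76
top white 139.1 351.0 9942 [217.2 415.5] 113
top white 232.9 264.5 1365 [412.8 193.1] 42
top white 394.5 254.3 377 [ 426.1 -179.7] 22
top white 311.9 233.2 202 [480.   10.1] 16
top white 227.8 161.4 860 [653.3 201.7] 33
top white 320.0 141.6 741 [695.3 -16.2] 31
top white 254.5 67.7 738 [884.2 135.6] 31
side white 212.6 205.0 669 [414.5 197.6] 29
side white 291.5 174.9 324 [654.5 204. ] 20
side white 104.2 190.1 4280 [203.1 403.6] 74
side white 97.7 5.9 750 [ 707.4 2274.7] 31
ring [652. 201.   8.]
wheel [ 638. -192.    8.]
bush [ 554. -112.    8.]
```

View pics/crop.png

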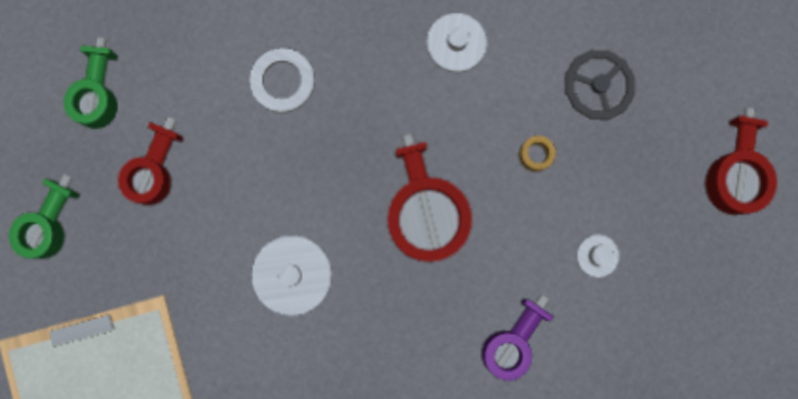

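The crop confirms the three red valves, the three knobbed covers and the bystanders. I'll square the tool up first, then go over the large cover.

Call:
send_rows(dp=[[0, 0, 0], [0, 0, 0.5], [0, 0, 0.5], [0, 0, 0.5], [0, 0, 0]], dr=[[0, 0, -0.15], [0, 0, -0.15], [0, 0, -0.149], [0, 0, 0], [0, 0, 0]], gripper=1)

```text
time: 0.52
ee_pos: [198.0, 538.0, 209.9]
eef_rot: [0.0, 1.0, -0.003, -0.001]
ft_force: [-0.7, -0.8, 0.6]
grip_width: 85.2
grasp_force: 0.0
```

Call:
send_rows(dp=[[-0.57, -0.92, 0], [-0.57, -0.92, 0], [-0.57, -0.92, 0], [-0.57, -0.92, 0], [-0.57, -0.92, 0]], dr=[[0, 0, 0], [0, 0, 0], [0, 0, 0], [0, 0, 0], [0, 0, 0]])

```text
time: 0.93
ee_pos: [270.4, 423.6, 213.3]
eef_rot: [0.0, 1.0, 0.0, 0.0]
ft_force: [1.1, -0.2, -0.3]
grip_width: 85.6
grasp_force: 0.0
```

Call:
send_rows(dp=[[-0.57, -0.92, 0], [-0.57, -0.92, 0], [-0.57, -0.92, 0], [-0.57, -0.92, 0], [-0.57, -0.92, 0]], dr=[[0, 0, 0], [0, 0, 0], [0, 0, 0], [0, 0, 0], [0, 0, 0]])

```text
time: 1.35
ee_pos: [341.8, 308.5, 213.4]
eef_rot: [0.0, 1.0, 0.0, 0.0]
ft_force: [-0.7, 0.8, -0.4]
grip_width: 85.0
grasp_force: 0.0
```

Call:
send_rows(dp=[[-0.57, -0.92, 0], [-0.57, -0.92, 0], [-0.57, -0.92, 0], [-0.57, -0.92, 0], [0, 0, 0]], dr=[[0, 0, 0], [0, 0, 0], [0, 0, 0], [0, 0, 0], [0, 0, 0]])

```text
time: 1.77
ee_pos: [400.1, 214.7, 213.4]
eef_rot: [0.002, 1.0, -0.001, 0.001]
ft_force: [-0.7, -0.1, -0.2]
grip_width: 85.3
grasp_force: 0.0
```

```bash
cat > w.py <<'E'
import sys,cv2,numpy as np
from cell import manip
from h import *
col=sys.argv[1]; name=sys.argv[2]; z=10 if col=="white" else 22.5
c=manip.capture("wrist"); cv2.imwrite(f"pics/{name}.png",c["frame"][:,:,::-1])
print(manip.state()["ee_pos"].round(1),"C",(-c["R"].T@c["t"]).round(1))
for u,v,a in blobs(c,col,int(sys.argv[3]),up=1,amin=1500): print(round(u,1),round(v,1),round(a),ray(c,(u,v),z).round(1)[:2])
E
python3 w.py white w1 41
```

```text
[399.1 216.2 213.3] C [320.5 215.1 336.1]
272.7 195.2 8710 [409.1 201.3]
483.9 71.6 21693 [286.5 404.9]
```

View pics/w1.png

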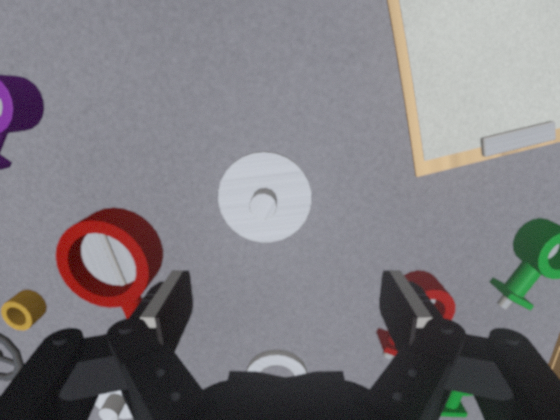

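The wrist view shows the large cover at about (265,197), with the large red valve at (110,257) and the small red one at (425,300). My mask leaked on the cover, so I'll check the threshold.

```bash
python3 - <<'E'
import cv2
f=cv2.cvtColor(cv2.imread("pics/w1.png"),cv2.COLOR_BGR2HSV)
for p in((265,160),(225,197),(265,235),(300,180),(320,200),(330,220),(200,200),(262,205),(340,100),(300,260)): print(p,f[p[1],p[0]])
E
sed -i 's/V>150/V>VT/; s/^def blobs/VT=175\ndef blobs/' h.py; python3 w.py white w2 41
```

```text
(265, 160) [108  15 203]
(225, 197) [111  12 205]
(265, 235) [112  13 209]
(300, 180) [109  14 205]
(320, 200) [120  15 154]
(330, 220) [123  15 152]
(200, 200) [124  14 148]
(262, 205) [112  13 208]
(340, 100) [123  15 150]
(300, 260) [116  14 149]
[398.5 217.1 213.2] C [319.7 216.4 336.1]
262.6 198.2 6444 [411.  192.6]
480.3 67.7 20788 [282.  402.8]
```

Call:
send_rows(dp=[[-0.27, -0.48, 1], [-0.27, -0.48, 1], [0, 0, 1], [0, 0, 1], [0, 0, 1]], dr=[[0, 0, 0], [0, 0, 0], [0, 0, 0], [0, 0, 0], [0, 0, 0]])

```text
time: 2.28
ee_pos: [411.4, 194.6, 87.1]
eef_rot: [-0.0, 1.0, 0.0, 0.0]
ft_force: [0.7, 0.4, -0.0]
grip_width: 85.0
grasp_force: 0.0
```

Call:
send_rows(dp=[[0, 0, 0.6], [0, 0, 0.6], [0, 0, 0.5], [0, 0, 0.4], [0, 0, 0]], dr=[[0, 0, 0], [0, 0, 0], [0, 0, 0], [0, 0, 0], [0, 0, 0]])

```text
time: 2.7
ee_pos: [410.1, 194.2, 33.8]
eef_rot: [-0.001, 1.0, -0.001, -0.002]
ft_force: [-0.1, 0.3, -0.5]
grip_width: 85.0
grasp_force: 0.0
```

Call:
send_rows(dp=[[0, 0, 0], [0, 0, 0], [0, 0, 0], [0, 0, 0], [0, 0, 0]], dr=[[0, 0, 0], [0, 0, 0], [0, 0, 0], [0, 0, 0], [0, 0, 0]], gripper=-1, grip_force=60)

```text
time: 3.12
ee_pos: [411.9, 193.7, 35.9]
eef_rot: [-0.0, 1.0, 0.0, 0.001]
ft_force: [-1.1, -0.6, 3.5]
grip_width: 26.0
grasp_force: 5.3
```

Call:
send_rows(dp=[[0, 0, 0], [0, 0, 0], [0, 0, 0], [0, 0, 0], [0, 0, 0]], dr=[[0, 0, 0], [0, 0, 0], [0, 0, 0], [0, 0, 0], [0, 0, 0]])

```text
time: 3.53
ee_pos: [412.0, 193.8, 36.2]
eef_rot: [0.0, 1.0, 0.0, 0.001]
ft_force: [-0.7, 0.1, 5.2]
grip_width: 24.3
grasp_force: 58.5
```

Call:
send_rows(dp=[[0, 0, -0.5], [0, 0, -1], [0, 0, -1], [0, 0, -1], [0, 0, -0.5]], dr=[[0, 0, 0], [0, 0, 0], [0, 0, 0], [0, 0, 0], [0, 0, 0]])

```text
time: 3.95
ee_pos: [412.6, 193.9, 138.1]
eef_rot: [0.0, 1.0, 0.001, 0.002]
ft_force: [0.3, -0.6, -1.6]
grip_width: 23.7
grasp_force: 59.0
```

Call:
send_rows(dp=[[-0.2, -0.6, 0], [-0.2, -0.8, 0], [0, -0.6, 0], [0, 0, 0], [0, 0, 0]], dr=[[0, 0, 0], [0, 0, 0], [0, 0, 0], [0, 0, 0], [0, 0, 0]])

```text
time: 4.37
ee_pos: [421.4, 143.1, 135.3]
eef_rot: [0.001, 1.0, 0.0, -0.0]
ft_force: [-0.2, 0.0, -0.9]
grip_width: 24.3
grasp_force: 59.3
```

```bash
python3 w.py red w3 55
```

```text
[421.5 143.6 135.3] C [342.  143.2 258.2]
531.3 329.4 3376 [532.6 368.7]
```

View pics/w3.png

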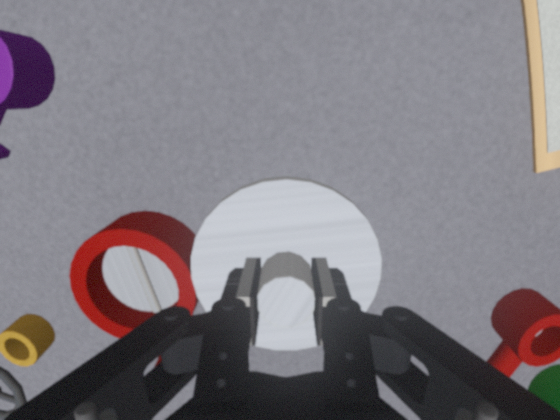

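The cover is held level and the large valve is in view to the left, around (135,275). I'm placing the large cover.

Call:
send_rows(dp=[[-0.43, -0.9, 0], [-0.43, -0.99, 0], [-0.43, -0.99, 0], [-0.43, -0.99, 0], [-0.43, -0.85, 0]], dr=[[0, 0, 0], [0, 0, 0], [0, 0, 0], [0, 0, 0], [0, 0, 0]])

```text
time: 4.83
ee_pos: [475.8, 25.1, 135.2]
eef_rot: [-0.0, 1.0, 0.0, 0.0]
ft_force: [0.3, 0.5, -1.7]
grip_width: 24.2
grasp_force: 59.4
```

Call:
send_rows(dp=[[0, 0, 0], [0, 0, 0.4], [0, 0, 0.6], [0, 0, 0.4], [0, 0, 0]], dr=[[0, 0, 0], [0, 0, 0], [0, 0, 0], [0, 0, 0], [0, 0, 0]])

```text
time: 5.25
ee_pos: [473.7, 26.6, 98.4]
eef_rot: [-0.0, 1.0, 0.0, -0.002]
ft_force: [-0.0, -0.3, -1.4]
grip_width: 24.1
grasp_force: 59.5
```

Run:
```python
from cell import manip
import cv2
print(manip.state()["ee_pos"],manip.state()["ft_force"])
a=[]
for n in("top","side"):
    c=manip.capture(n); u,v=((306,236) if n=="top" else (271,231))
    a.append(cv2.resize(c["frame"][v-60:v+60,u-60:u+60,::-1],(390,390),interpolation=cv2.INTER_CUBIC))
cv2.imwrite("pics/p1.png",cv2.hconcat(a))
```

```text
[473.72385803  26.58313232  98.43920166] [-0.01657754 -0.27474816 -1.36490381]
```

View pics/p1.png

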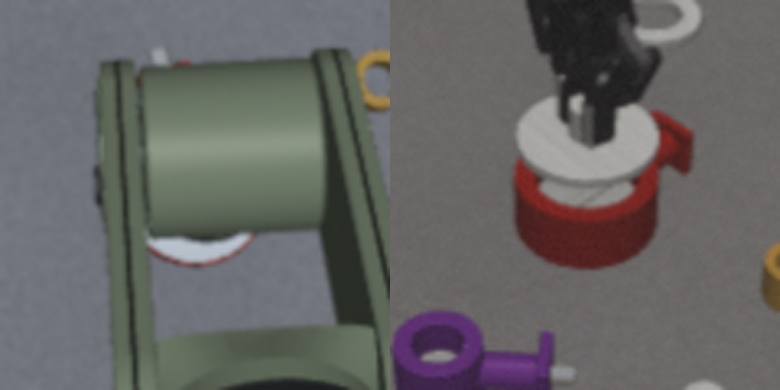

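The cover hangs centred over the large valve. I'll lower and release it.

Call:
send_rows(dp=[[0, 0, 0.3], [0, 0, 0.3], [0, 0, 0.2], [0, 0, 0.16], [0, 0, 0]], dr=[[0, 0, 0], [0, 0, 0], [0, 0, 0], [0, 0, 0], [0, 0, 0]])

```text
time: 5.77
ee_pos: [475.1, 25.6, 75.6]
eef_rot: [0.0, 1.0, 0.0, -0.001]
ft_force: [-0.3, 0.8, -0.8]
grip_width: 23.9
grasp_force: 59.7
```

Call:
send_rows(dp=[[0, 0, 0], [0, 0, 0], [0, 0, 0], [0, 0, 0], [0, 0, 0]], dr=[[0, 0, 0], [0, 0, 0], [0, 0, 0], [0, 0, 0], [0, 0, 0]])

```text
time: 6.18
ee_pos: [475.5, 25.6, 76.5]
eef_rot: [0.0, 1.0, 0.0, 0.0]
ft_force: [0.3, -0.7, -1.7]
grip_width: 24.0
grasp_force: 59.7
```

Call:
send_rows(dp=[[0, 0, 0], [0, 0, 0], [0, 0, 0], [0, 0, 0], [0, 0, 0]], dr=[[0, 0, 0], [0, 0, 0], [0, 0, 0], [0, 0, 0], [0, 0, 0]], gripper=1)

```text
time: 6.6
ee_pos: [475.5, 25.6, 76.4]
eef_rot: [0.0, 1.0, 0.0, 0.0]
ft_force: [0.4, -0.1, 0.1]
grip_width: 82.5
grasp_force: 0.0
```

Call:
send_rows(dp=[[0, 0, -0.6], [0, 0, -1], [0, 0, -1], [0, 0, -1], [0, 0, -1]], dr=[[0, 0, 0], [0, 0, 0], [0, 0, 0], [0, 0, 0], [0, 0, 0]])

```text
time: 7.02
ee_pos: [475.1, 25.6, 192.5]
eef_rot: [0.0, 1.0, 0.0, -0.0]
ft_force: [0.5, -0.2, -1.1]
grip_width: 85.4
grasp_force: 0.0
```

Call:
send_rows(dp=[[-0.9, -0.18, 0], [-0.9, -0.18, 0], [-0.9, -0.18, 0], [-0.9, -0.18, 0], [-0.9, -0.18, 0]], dr=[[0, 0, 0], [0, 0, 0], [0, 0, 0], [0, 0, 0], [0, 0, 0]])

```text
time: 7.43
ee_pos: [588.8, 2.8, 191.3]
eef_rot: [0.0, 1.0, 0.0, 0.0]
ft_force: [-0.2, 0.4, -0.8]
grip_width: 85.3
grasp_force: 0.0
```

Call:
send_rows(dp=[[-0.9, -0.18, 0], [-0.9, -0.18, 0], [-0.9, -0.18, 0], [-0.9, -0.18, 0], [0, 0, 0]], dr=[[0, 0, 0], [0, 0, 0], [0, 0, 0], [0, 0, 0], [0, 0, 0]])

```text
time: 7.85
ee_pos: [681.4, -15.9, 190.4]
eef_rot: [0.0, 1.0, -0.0, 0.001]
ft_force: [-1.0, 0.4, -0.1]
grip_width: 85.5
grasp_force: 0.0
```

```bash
python3 w.py white w4 41
python3 - <<'E'
from cell import manip
from h import *
c=manip.capture("top"); print([(round(u),round(v),round(a),ray(c,(u,v),49).round(1)[:2]) for u,v,a in blobs(c,"white",15)])
E
```

```text
[679.2 -15.4 190.3] C [601.6 -15.9 313. ]
284.9 203.8 4346 [692.9 -16.5]
510.2 162.5 4636 [651.1 200.8]
[(140, 352, 9653, array([221.3, 402. ])), (298, 233, 764, array([478.7,  43.3])), (228, 161, 832, array([644.7, 197. ]))]
```

View pics/w4.png

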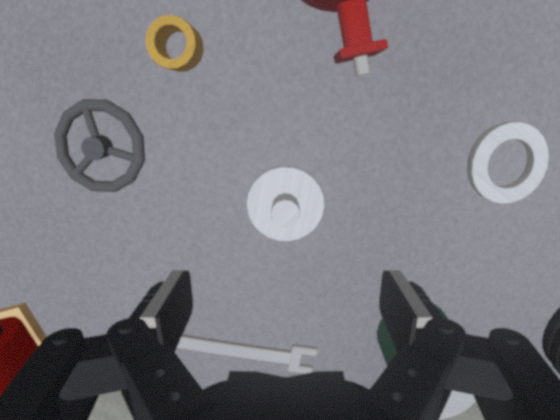

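The wrist view shows the medium cover at (285,204), with the ring, handwheel and bush clear of the fingers. I'm grasping it.

Call:
send_rows(dp=[[-0.32, -0.03, 0.8], [-0.32, -0.02, 1], [0, 0, 1], [0, 0, 1], [0, 0, 0.8]], dr=[[0, 0, 0], [0, 0, 0], [0, 0, 0], [0, 0, 0], [0, 0, 0]])

```text
time: 8.37
ee_pos: [691.9, -15.9, 74.6]
eef_rot: [-0.0, 1.0, 0.0, -0.001]
ft_force: [0.1, -0.1, -0.6]
grip_width: 85.4
grasp_force: 0.0
```

Call:
send_rows(dp=[[0, 0, 0.5], [0, 0, 0.5], [0, 0, 0.4], [0, 0, 0.2], [0, 0, 0]], dr=[[0, 0, 0], [0, 0, 0], [0, 0, 0], [0, 0, 0], [0, 0, 0]])

```text
time: 8.78
ee_pos: [693.4, -16.1, 35.6]
eef_rot: [0.0, 1.0, 0.0, -0.001]
ft_force: [0.4, 0.3, 0.1]
grip_width: 85.5
grasp_force: 0.0
```

Call:
send_rows(dp=[[0, 0, 0], [0, 0, 0], [0, 0, 0], [0, 0, 0], [0, 0, 0]], dr=[[0, 0, 0], [0, 0, 0], [0, 0, 0], [0, 0, 0], [0, 0, 0]])

```text
time: 9.2
ee_pos: [694.2, -16.2, 36.9]
eef_rot: [0.0, 1.0, 0.0, 0.001]
ft_force: [-0.4, 0.1, -0.3]
grip_width: 85.4
grasp_force: 0.0
```

Call:
send_rows(dp=[[0, 0, 0], [0, 0, 0], [0, 0, 0], [0, 0, 0], [0, 0, 0]], dr=[[0, 0, 0], [0, 0, 0], [0, 0, 0], [0, 0, 0], [0, 0, 0]], gripper=-1)

```text
time: 9.62
ee_pos: [693.9, -16.3, 36.3]
eef_rot: [0.0, 1.0, -0.0, -0.0]
ft_force: [-0.9, -4.8, 4.0]
grip_width: 25.3
grasp_force: 5.9
```

Call:
send_rows(dp=[[0, 0, 0], [0, 0, 0], [0, 0, 0], [0, 0, 0], [0, 0, 0]], dr=[[0, 0, 0], [0, 0, 0], [0, 0, 0], [0, 0, 0], [0, 0, 0]])

```text
time: 10.03
ee_pos: [694.1, -16.2, 36.6]
eef_rot: [0.0, 1.0, 0.0, 0.0]
ft_force: [-0.9, 0.6, 2.7]
grip_width: 24.2
grasp_force: 59.1
```

Call:
send_rows(dp=[[0, 0, -0.6], [0, 0, -1], [0, 0, -1], [0, 0, -1], [0, 0, -0.4]], dr=[[0, 0, 0], [0, 0, 0], [0, 0, 0], [0, 0, 0], [0, 0, 0]])

```text
time: 10.45
ee_pos: [695.1, -16.2, 139.6]
eef_rot: [0.0, 1.0, -0.0, 0.002]
ft_force: [0.6, -0.4, -0.9]
grip_width: 23.9
grasp_force: 58.9
```

Call:
send_rows(dp=[[0.7, -0.9, 0], [0.7, -0.9, 0], [0.7, -0.9, 0], [0.7, -0.9, 0], [0.7, -0.9, 0]], dr=[[0, 0, 0], [0, 0, 0], [0, 0, 0], [0, 0, 0], [0, 0, 0]])

```text
time: 10.87
ee_pos: [604.7, -129.3, 135.1]
eef_rot: [-0.0, 1.0, 0.0, -0.001]
ft_force: [1.1, -0.8, -1.9]
grip_width: 23.9
grasp_force: 59.0
```

Call:
send_rows(dp=[[0.8, -0.9, 0], [0.8, -0.9, 0], [0.8, -0.9, 0], [0.8, -0.9, 0], [0.8, -0.9, 0]], dr=[[0, 0, 0], [0, 0, 0], [0, 0, 0], [0, 0, 0], [0, 0, 0]])

```text
time: 11.28
ee_pos: [504.6, -241.7, 135.2]
eef_rot: [-0.0, 1.0, 0.0, -0.001]
ft_force: [1.2, -0.6, -1.1]
grip_width: 24.0
grasp_force: 59.0
```

Call:
send_rows(dp=[[0.5, -0.6, 0], [0, 0, 0], [0, 0, 0], [0, 0, 0], [0, 0, 0]], dr=[[0, 0, 0], [0, 0, 0], [0, 0, 0], [0, 0, 0], [0, 0, 0]])

```text
time: 11.7
ee_pos: [494.3, -255.4, 135.9]
eef_rot: [-0.0, 1.0, 0.0, -0.0]
ft_force: [-0.7, -0.5, -0.9]
grip_width: 24.4
grasp_force: 59.1
```

```bash
python3 w.py red w5 71
```

```text
[ 494.4 -255.4  136. ] C [ 415.  -255.7  258.7]
142.6 235.3 8408 [ 511.2 -367.5]
```

View pics/w5.png

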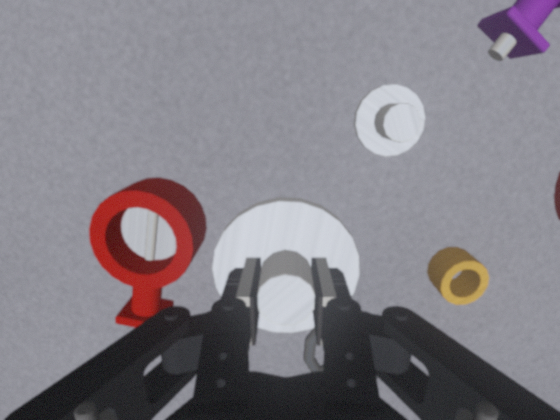

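The medium valve shows at (148,235) and the wrist and top measurements agree. I'm placing the medium cover.

Call:
send_rows(dp=[[-0.13, -0.84, 0], [-0.13, -0.95, 0], [-0.13, -0.95, 0], [-0.13, -0.95, 0], [-0.14, -0.75, 0]], dr=[[0, 0, 0], [0, 0, 0], [0, 0, 0], [0, 0, 0], [0, 0, 0]])

```text
time: 12.17
ee_pos: [511.2, -368.0, 136.1]
eef_rot: [-0.001, 1.0, -0.0, 0.0]
ft_force: [0.3, -0.1, -1.0]
grip_width: 24.1
grasp_force: 59.2
```

Call:
send_rows(dp=[[0, 0, 0], [0, 0, 0.4], [0, 0, 0.6], [0, 0, 0.3], [0, 0, 0]], dr=[[0, 0, 0], [0, 0, 0], [0, 0, 0], [0, 0, 0], [0, 0, 0]])

```text
time: 12.58
ee_pos: [509.1, -364.8, 101.0]
eef_rot: [-0.001, 1.0, 0.002, -0.002]
ft_force: [0.7, 0.6, -1.2]
grip_width: 24.2
grasp_force: 59.2
```

Call:
send_rows(dp=[[0, 0, 0.4], [0, 0, 0.3], [0, 0, 0.2], [0, 0, 0.17], [0, 0, 0]], dr=[[0, 0, 0], [0, 0, 0], [0, 0, 0], [0, 0, 0], [0, 0, 0]])

```text
time: 13.0
ee_pos: [509.8, -366.1, 76.1]
eef_rot: [0.0, 1.0, 0.001, -0.001]
ft_force: [-0.5, 3.0, -1.7]
grip_width: 23.9
grasp_force: 59.6
```

Call:
send_rows(dp=[[0, 0, 0], [0, 0, 0], [0, 0, 0], [0, 0, 0], [0, 0, 0]], dr=[[0, 0, 0], [0, 0, 0], [0, 0, 0], [0, 0, 0], [0, 0, 0]])

```text
time: 13.42
ee_pos: [509.7, -366.3, 76.5]
eef_rot: [0.0, 1.0, 0.001, -0.001]
ft_force: [-0.7, 5.6, -4.4]
grip_width: 24.0
grasp_force: 59.4
```

Run:
```python
from cell import manip
import cv2
print(manip.state()["ee_pos"],manip.state()["ft_force"])
a=[]
for n,(u,v) in(("side",(271,231)),("side",(408,335))):
    c=manip.capture(n)
    a.append(cv2.resize(c["frame"][v-60:v+60,u-60:u+60,::-1],(390,390),interpolation=cv2.INTER_CUBIC))
cv2.imwrite("pics/p2.png",cv2.hconcat(a))
```

```text
[ 509.74964402 -366.31034196   76.54227406] [-0.73841922  5.63010706 -4.37837995]
```

View pics/p2.png

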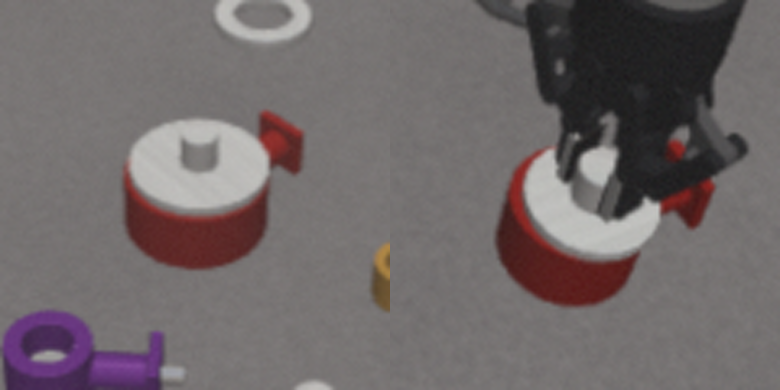

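The large cover is well seated. The medium cover looks a little offset (red shows at lower left), so I'll check it by projecting the expected circles.

Run:
```python
from cell import manip
import cv2,pickle,numpy as np
from h import *
c=manip.capture("side"); c0=pickle.load(open("d0.pkl","rb"))["side"]
t=np.linspace(0,2*np.pi,60); a=[]
def circ(im,x,y,z,r,s,o,col):
    P=np.array([(proj(c,(x+r*np.cos(q),y+r*np.sin(q),z))-o+.5)*s-.5 for q in t]); cv2.polylines(im,[np.int32(P.round())],True,col,1)
o=np.array([348,275]);s=3.25
for k,cc in enumerate((c0,c)):
    im=cv2.resize(cc["frame"][275:395,348:468,::-1],(390,390),interpolation=cv2.INTER_CUBIC)
    circ(im,511,-366.5,45,39,s,o,(0,255,255)); 
    if k: circ(im,511,-366.5,53,37,s,o,(255,255,0))
    else: circ(im,511,-366.5,0,39,s,o,(0,255,255)); circ(im,511,-366.5,45,26,s,o,(0,255,255))
    a.append(im)
cv2.imwrite("pics/p3.png",cv2.hconcat(a))
print(manip.state()["torque"])
```

```text
[1.0025146  0.22046604 0.06529145]
```

View pics/p3.png

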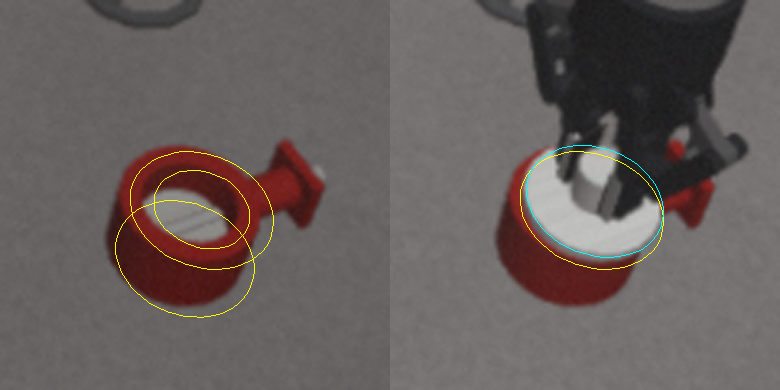

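The side view shows the valve is really 6–8 mm towards +y. The dark drum wall was probably missed by my brightness threshold, which fits the +y contact force. I'll re-measure with a looser mask.

```bash
sed -i 's/(V>50)/(V>25)/; s/S>130/S>110/' h.py
python3 - <<'E'
import pickle
from h import *
d=pickle.load(open("d0.pkl","rb"))
for n in("top","side"):
    for k in((17,19,21) if n=="top" else (15,17,19,21)):
        print(n,k,[(round(u,1),round(v,1),round(a),*ray(d[n],(u,v),22.5).round(1)[:2]) for u,v,a in blobs(d[n],"red",k) if v>100 and not u>480])
# direct: rim-top circle points (z=45), far-side fit in top view and wrist w5 values
h=cv2.cvtColor(d["top"]["frame"],cv2.COLOR_RGB2HSV)
print([tuple(h[215,x]) for x in range(448,492,2)])
E
```

```text
top 17 [(305.7, 234.9, 1517, np.float64(475.8), np.float64(25.1)), (155.4, 214.7, 524, np.float64(530.9), np.float64(369.6)), (470.0, 215.5, 982, np.float64(510.0), np.float64(-361.7))]
top 19 [(305.7, 234.9, 1515, np.float64(475.8), np.float64(25.1)), (155.5, 214.7, 520, np.float64(530.8), np.float64(369.6)), (470.0, 215.6, 979, np.float64(510.0), np.float64(-361.8))]
top 21 [(305.7, 235.0, 1512, np.float64(475.7), np.float64(25.1)), (155.4, 214.8, 515, np.float64(530.8), np.float64(369.8)), (470.0, 215.6, 976, np.float64(509.9), np.float64(-361.8))]
side 15 [(407.5, 342.5, 1986, np.float64(517.8), np.float64(-360.9)), (271.0, 231.1, 1566, np.float64(475.4), np.float64(27.3)), (221.5, 155.6, 381, np.float64(532.0), np.float64(371.2))]
side 17 [(404.2, 343.7, 1778, np.float64(510.8), np.float64(-359.5)), (271.0, 231.1, 1562, np.float64(475.4), np.float64(27.3)), (221.6, 155.6, 370, np.float64(532.1), np.float64(371.0))]
side 19 [(404.1, 343.7, 1774, np.float64(510.7), np.float64(-359.5)), (271.0, 231.2, 1560, np.float64(475.3), np.float64(27.3)), (221.7, 155.1, 344, np.float64(533.7)
[... 447 characters left out ...]
, np.uint8(121)), (np.uint8(173), np.uint8(39), np.uint8(136)), (np.uint8(106), np.uint8(23), np.uint8(163)), (np.uint8(105), np.uint8(22), np.uint8(159)), (np.uint8(98), np.uint8(8), np.uint8(121)), (np.uint8(104), np.uint8(21), np.uint8(157)), (np.uint8(105), np.uint8(22), np.uint8(161)), (np.uint8(106), np.uint8(23), np.uint8(163)), (np.uint8(106), np.uint8(24), np.uint8(162)), (np.uint8(106), np.uint8(21), np.uint8(158)), (np.uint8(178), np.uint8(109), np.uint8(63)), (np.uint8(2), np.uint8(220), np.uint8(51)), (np.uint8(1), np.uint8(202), np.uint8(105)), (np.uint8(1), np.uint8(202), np.uint8(124)), (np.uint8(0), np.uint8(160), np.uint8(123)), (np.uint8(114), np.uint8(22), np.uint8(118))]
```

Corrected medium valve position: (510.2, −360.8). I'll lift, shift about 6 mm in +y and lower again.

Call:
send_rows(dp=[[0, 0, -0.3], [0, 0, -0.3], [0, 0.23, 0], [0, 0, 0], [0, 0, 0]], dr=[[0, 0, 0], [0, 0, 0], [0, 0, 0], [0, 0, 0], [0, 0, 0]])

```text
time: 13.98
ee_pos: [510.7, -361.7, 92.9]
eef_rot: [-0.0, 1.0, -0.001, 0.001]
ft_force: [-0.3, 0.1, -0.3]
grip_width: 24.3
grasp_force: 59.7
```

Call:
send_rows(dp=[[0, 0, 0.2], [0, 0, 0.2], [0, 0, 0.2], [0, 0, 0], [0, 0, 0]], dr=[[0, 0, 0], [0, 0, 0], [0, 0, 0], [0, 0, 0], [0, 0, 0]])

```text
time: 14.4
ee_pos: [510.0, -361.3, 76.2]
eef_rot: [0.0, 1.0, 0.0, -0.001]
ft_force: [0.5, 0.2, -1.3]
grip_width: 24.0
grasp_force: 59.9
```

Call:
send_rows(dp=[[0, 0, 0], [0, 0, 0], [0, 0, 0], [0, 0, 0], [0, 0, 0]], dr=[[0, 0, 0], [0, 0, 0], [0, 0, 0], [0, 0, 0], [0, 0, 0]])

```text
time: 14.82
ee_pos: [510.3, -361.4, 77.1]
eef_rot: [0.0, 1.0, 0.0, 0.0]
ft_force: [0.8, -0.7, -1.2]
grip_width: 24.0
grasp_force: 59.9
```

Call:
send_rows(dp=[[0, 0, 0], [0, 0, 0], [0, 0, 0], [0, 0, 0], [0, 0, 0]], dr=[[0, 0, 0], [0, 0, 0], [0, 0, 0], [0, 0, 0], [0, 0, 0]], gripper=1)

```text
time: 15.23
ee_pos: [510.4, -361.5, 77.2]
eef_rot: [0.0, 1.0, -0.0, 0.0]
ft_force: [-0.5, -0.5, 0.0]
grip_width: 82.8
grasp_force: 0.0
```

Call:
send_rows(dp=[[0, 0, -0.6], [0, 0, -1], [0, 0, -1], [0, 0, -1], [0, 0, -1]], dr=[[0, 0, 0], [0, 0, 0], [0, 0, 0], [0, 0, 0], [0, 0, 0]])

```text
time: 15.65
ee_pos: [510.1, -361.3, 193.2]
eef_rot: [0.0, 1.0, 0.0, -0.0]
ft_force: [0.7, -0.2, -0.1]
grip_width: 85.2
grasp_force: 0.0
```

Call:
send_rows(dp=[[0.49, 0.9, 0], [0.49, 0.9, 0], [0.49, 0.9, 0], [0.49, 0.9, 0], [0.49, 0.9, 0]], dr=[[0, 0, 0], [0, 0, 0], [0, 0, 0], [0, 0, 0], [0, 0, 0]])

```text
time: 16.07
ee_pos: [448.3, -247.9, 192.1]
eef_rot: [0.0, 1.0, -0.0, 0.0]
ft_force: [-0.4, 0.4, 0.8]
grip_width: 85.6
grasp_force: 0.0
```

Call:
send_rows(dp=[[0.49, 0.9, 0], [0.49, 0.9, 0], [0.49, 0.9, 0], [0, 0, 0], [0, 0, 0]], dr=[[0, 0, 0], [0, 0, 0], [0, 0, 0], [0, 0, 0], [0, 0, 0]])

```text
time: 16.48
ee_pos: [412.0, -180.8, 192.4]
eef_rot: [-0.001, 1.0, -0.0, 0.0]
ft_force: [0.4, -0.5, 0.0]
grip_width: 85.5
grasp_force: 0.0
```

```bash
python3 w.py white w6 31
python3 - <<'E'
from cell import manip
from h import *
import h
a=[]
for n,(u0,v0) in(("top",(471,215)),("side",(408,335))):
    c=manip.capture(n); a.append(cv2.resize(c["frame"][v0-60:v0+60,u0-60:u0+60,::-1],(390,390),interpolation=cv2.INTER_CUBIC))
    for vt in (140,175):
        h.VT=vt; print(n,vt,[(round(u),round(v),round(A),ray(c,(u,v),49).round(1)[:2],ray(c,(u,v),10).round(1)[:2]) for u,v,A in blobs(c,"white",13)])
cv2.imwrite("pics/p4.png",cv2.hconcat(a))
E
```

```text
[ 412.8 -181.6  192.5] C [ 332.5 -181.   315.2]
95.5 299.0 3398 [ 534.2 -391.4]
505.7 268.0 6582 [495.5  57.4]
287.7 205.1 2124 [ 425.2 -178.7]
top 140 [(139, 351, 10003, array([225.1, 403.1]), array([217.8, 415.6])), (306, 234, 1471, array([477.2,  25.8]), array([479.5,  24. ])), (477, 211, 567, array([ 518.4, -367.4]), array([ 522.2, -384.1])), (228, 161, 893, array([644.7, 197. ]), array([653.3, 201.7])), (254, 68, 782, array([867.2, 133.4]), array([884.2, 135.6]))]
top 175 [(140, 352, 9495, array([223.3, 401.6]), array([215.9, 414. ])), (306, 234, 1379, array([476.9,  25.8]), array([479.2,  24. ])), (476, 211, 509, array([ 518.7, -367.2]), array([ 522.5, -383.9])), (228, 161, 825, array([644.7, 197. ]), array([653.3, 201.7]))]
side 140 [(408, 334, 1066, array([ 513.2, -359.2]), array([ 541.2, -342.4])), (270, 221, 802, array([474.3,  32.2]), array([500. ,  71.7])), (122, 183, 2609, array([241.8, 349. ]), array([254. , 406.8])), (100, 6, 389, array([ 684.9, 2111.3]), array([ 722.8, 2271.3]))]
side 175 []
```

View pics/p4.png

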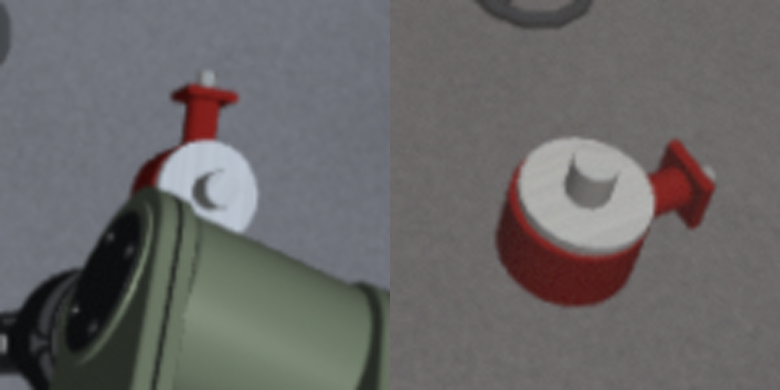

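View pics/w6.png

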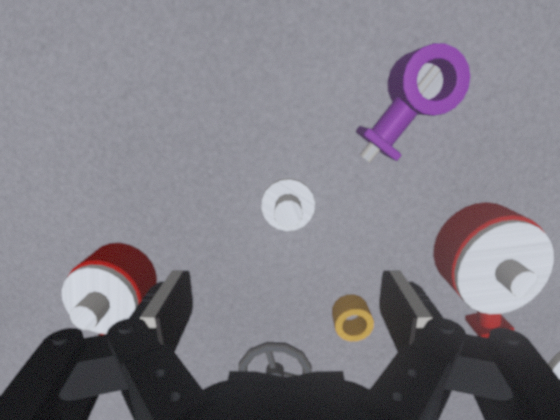

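The medium cover looks seated in the side view, with a final check to come. The small cover is at (288,205) in the wrist view. I'm grasping it.

Call:
send_rows(dp=[[-0.27, 0.04, 0.8], [-0.27, 0.04, 1], [0, 0, 1], [0, 0, 1], [0, 0, 0.8]], dr=[[0, 0, 0], [0, 0, 0], [0, 0, 0], [0, 0, 0], [0, 0, 0]])

```text
time: 17.05
ee_pos: [426.1, -180.2, 75.2]
eef_rot: [0.0, 1.0, 0.0, -0.0]
ft_force: [0.9, 0.2, -0.9]
grip_width: 85.5
grasp_force: 0.0
```

Call:
send_rows(dp=[[0, 0, 0.5], [0, 0, 0.5], [0, 0, 0.4], [0, 0, 0.24], [0, 0, 0]], dr=[[0, 0, 0], [0, 0, 0], [0, 0, 0], [0, 0, 0], [0, 0, 0]])

```text
time: 17.47
ee_pos: [425.6, -179.8, 34.7]
eef_rot: [0.0, 1.0, 0.001, -0.001]
ft_force: [0.4, -0.3, -0.5]
grip_width: 85.2
grasp_force: 0.0
```

Call:
send_rows(dp=[[0, 0, 0], [0, 0, 0], [0, 0, 0], [0, 0, 0], [0, 0, 0]], dr=[[0, 0, 0], [0, 0, 0], [0, 0, 0], [0, 0, 0], [0, 0, 0]])

```text
time: 17.88
ee_pos: [426.1, -179.5, 36.5]
eef_rot: [0.0, 1.0, -0.0, 0.001]
ft_force: [0.4, 1.4, -0.3]
grip_width: 85.6
grasp_force: 0.0
```

Call:
send_rows(dp=[[0, 0, 0], [0, 0, 0], [0, 0, 0], [0, 0, 0], [0, 0, 0]], dr=[[0, 0, 0], [0, 0, 0], [0, 0, 0], [0, 0, 0], [0, 0, 0]], gripper=-1)

```text
time: 18.3
ee_pos: [425.8, -179.4, 36.0]
eef_rot: [0.0, 1.0, 0.0, -0.0]
ft_force: [-0.9, 1.5, 1.9]
grip_width: 25.2
grasp_force: 6.0
```

Call:
send_rows(dp=[[0, 0, 0], [0, 0, 0], [0, 0, 0], [0, 0, 0], [0, 0, 0]], dr=[[0, 0, 0], [0, 0, 0], [0, 0, 0], [0, 0, 0], [0, 0, 0]])

```text
time: 18.72
ee_pos: [425.9, -179.4, 36.2]
eef_rot: [0.0, 1.0, 0.0, 0.0]
ft_force: [-0.2, -0.2, 5.3]
grip_width: 24.1
grasp_force: 58.9
```

Call:
send_rows(dp=[[0, 0, -0.6], [0, 0, -1], [0, 0, -1], [0, 0, -1], [0, 0, -0.8]], dr=[[0, 0, 0], [0, 0, 0], [0, 0, 0], [0, 0, 0], [0, 0, 0]])

```text
time: 19.13
ee_pos: [426.0, -179.5, 147.3]
eef_rot: [0.0, 1.0, -0.0, 0.0]
ft_force: [0.5, -1.0, -0.6]
grip_width: 24.3
grasp_force: 59.0
```

Call:
send_rows(dp=[[-0.2, 0.95, 0], [-0.2, 0.95, 0], [-0.2, 0.95, 0], [-0.2, 0.95, 0], [-0.2, 0.95, 0]], dr=[[0, 0, 0], [0, 0, 0], [0, 0, 0], [0, 0, 0], [0, 0, 0]])

```text
time: 19.55
ee_pos: [450.7, -59.6, 145.7]
eef_rot: [0.0, 1.0, 0.0, -0.0]
ft_force: [0.2, 0.1, -0.0]
grip_width: 24.0
grasp_force: 59.0
```

Call:
send_rows(dp=[[-0.2, 0.95, 0], [-0.2, 0.95, 0], [-0.2, 0.95, 0], [-0.2, 0.95, 0], [-0.2, 0.95, 0]], dr=[[0, 0, 0], [0, 0, 0], [0, 0, 0], [0, 0, 0], [0, 0, 0]])

```text
time: 19.97
ee_pos: [475.7, 59.3, 145.5]
eef_rot: [0.0, 1.0, 0.0, -0.0]
ft_force: [-0.3, 0.0, -1.0]
grip_width: 24.1
grasp_force: 59.0
```

Call:
send_rows(dp=[[-0.2, 0.95, 0], [-0.2, 0.95, 0], [-0.2, 0.95, 0], [-0.2, 0.95, 0], [-0.2, 0.95, 0]], dr=[[0, 0, 0], [0, 0, 0], [0, 0, 0], [0, 0, 0], [0, 0, 0]])

```text
time: 20.38
ee_pos: [500.8, 178.0, 145.4]
eef_rot: [-0.0, 1.0, -0.0, -0.0]
ft_force: [0.1, 1.2, -0.0]
grip_width: 24.0
grasp_force: 59.0
```

Call:
send_rows(dp=[[-0.2, 0.95, 0], [-0.2, 0.95, 0], [-0.2, 0.95, 0], [0, 0, 0], [0, 0, 0]], dr=[[0, 0, 0], [0, 0, 0], [0, 0, 0], [0, 0, 0], [0, 0, 0]])

```text
time: 20.8
ee_pos: [515.6, 248.8, 145.2]
eef_rot: [-0.001, 1.0, -0.0, -0.001]
ft_force: [-1.0, -0.2, -1.5]
grip_width: 24.2
grasp_force: 59.1
```

```bash
python3 w.py red w7 51;python3 w.py red w7 45
python3 - <<'E'
from cell import manip
from h import *
import h
h.VT=145
for n in("top","side"):
    c=manip.capture(n)
    print(n,[(round(u),round(v),round(A),ray(c,(u,v),49).round(1)[:2]) for u,v,A in blobs(c,"white",13)])
    print(n,[(round(u),round(v),round(A),ray(c,(u,v),22.5).round(1)[:2]) for u,v,A in blobs(c,"red",15)])
E
```

```text
[515.4 247.9 145.3] C [436.4 248.6 268.1]
435.8 229.8 4911 [531. 371.]
[515.3 247.3 145.4] C [436.1 247.8 268.2]
436.8 230.1 4931 [531.1 371. ]
top [(122, 353, 5814, array([219.6, 442.3])), (306, 234, 1468, array([477.1,  25.8])), (475, 214, 765, array([ 511.6, -362.6])), (228, 161, 888, array([644.7, 197. ])), (254, 68, 776, array([867.2, 133.3]))]
top [(456, 59, 1126, array([ 896.7, -360.4]))]
side [(408, 334, 1039, array([ 513.3, -359.2])), (272, 221, 881, array([478.5,  29.8])), (292, 175, 341, array([620.5, 157.2])), (105, 190, 4226, array([195.6, 345.2])), (98, 6, 765, array([ 672.7, 2114.3]))]
side [(399, 358, 428, array([ 480.5, -376.9])), (437, 331, 192, array([ 581.5, -374. ])), (270, 245, 339, array([449.3, -10.1])), (526, 243, 4805, array([ 952.4, -321.1])), (221, 156, 347, array([528.9, 369.4])), (276, 31, 2165, array([1282.2, 1236.7]))]
```

View pics/w7.png

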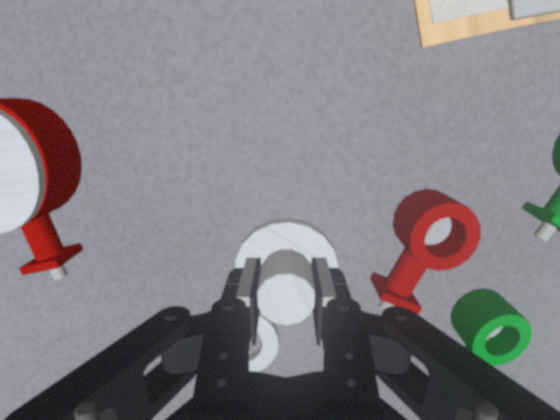

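The red small valve is at (437,230) in the wrist view, between the green look-alikes, and all three views agree on (531, 370). The medium cover now measures centred. I'm placing the small cover.

Call:
send_rows(dp=[[-0.12, 0.98, 0], [-0.12, 0.98, 0], [-0.12, 0.98, 0], [-0.13, 0.98, 0], [-0.12, 0.98, 0]], dr=[[0, 0, 0], [0, 0, 0], [0, 0, 0], [0, 0, 0], [0, 0, 0]])

```text
time: 21.42
ee_pos: [531.4, 370.5, 146.2]
eef_rot: [0.001, 1.0, -0.0, -0.0]
ft_force: [0.0, -1.0, -0.8]
grip_width: 24.0
grasp_force: 59.1
```

Call:
send_rows(dp=[[0, 0, 0], [0, 0, 0.5], [0, 0, 0.8], [0, 0, 0.5], [0, 0, 0]], dr=[[0, 0, 0], [0, 0, 0], [0, 0, 0], [0, 0, 0], [0, 0, 0]])

```text
time: 21.83
ee_pos: [529.5, 368.1, 98.1]
eef_rot: [0.001, 1.0, -0.002, -0.003]
ft_force: [0.2, 0.2, -0.9]
grip_width: 24.0
grasp_force: 59.1
```

Call:
send_rows(dp=[[0, 0, 0.4], [0, 0, 0.3], [0, 0, 0.15], [0, 0, 0.1], [0, 0, 0]], dr=[[0, 0, 0], [0, 0, 0], [0, 0, 0], [0, 0, 0], [0, 0, 0]])

```text
time: 22.25
ee_pos: [531.1, 370.4, 77.0]
eef_rot: [0.0, 1.0, -0.0, -0.0]
ft_force: [-0.1, 0.3, -0.8]
grip_width: 23.8
grasp_force: 59.1
```

Call:
send_rows(dp=[[0, 0, 0], [0, 0, 0], [0, 0, 0], [0, 0, 0], [0, 0, 0]], dr=[[0, 0, 0], [0, 0, 0], [0, 0, 0], [0, 0, 0], [0, 0, 0]])

```text
time: 22.67
ee_pos: [531.2, 370.7, 77.6]
eef_rot: [0.0, 1.0, 0.0, 0.0]
ft_force: [-0.6, 0.2, -0.4]
grip_width: 24.3
grasp_force: 59.1
```

Contact is clean. I'll lower another millimetre, release, and retreat towards the base for a clear look.

Call:
send_rows(dp=[[0, 0, 0.05], [0, 0, 0], [0, 0, 0], [0, 0, 0], [0, 0, 0]], dr=[[0, 0, 0], [0, 0, 0], [0, 0, 0], [0, 0, 0], [0, 0, 0]])

```text
time: 23.08
ee_pos: [531.2, 370.6, 76.1]
eef_rot: [0.0, 1.0, 0.0, 0.0]
ft_force: [0.3, 0.0, -1.0]
grip_width: 23.8
grasp_force: 59.1
```

Call:
send_rows(dp=[[0, 0, 0], [0, 0, 0], [0, 0, 0], [0, 0, 0], [0, 0, 0]], dr=[[0, 0, 0], [0, 0, 0], [0, 0, 0], [0, 0, 0], [0, 0, 0]], gripper=1)

```text
time: 23.5
ee_pos: [531.2, 370.6, 76.2]
eef_rot: [0.0, 1.0, 0.0, 0.0]
ft_force: [-0.1, -0.3, 0.9]
grip_width: 82.6
grasp_force: 0.0
```

Call:
send_rows(dp=[[0, 0, -0.6], [0, 0, -1], [0, 0, -1], [0, 0, -1], [0, 0, -1]], dr=[[0, 0, 0], [0, 0, 0], [0, 0, 0], [0, 0, 0], [0, 0, 0]])

```text
time: 23.92
ee_pos: [531.0, 370.5, 192.3]
eef_rot: [0.0, 1.0, 0.0, -0.0]
ft_force: [-0.3, 0.2, -0.1]
grip_width: 85.6
grasp_force: 0.0
```

Call:
send_rows(dp=[[0.9, 0.4, -0.4], [0.9, 0.4, -0.4], [0.9, 0.4, 0], [0.9, 0.4, 0], [0.9, 0.4, 0]], dr=[[0, 0, 0], [0, 0, 0], [0, 0, 0], [0, 0, 0], [0, 0, 0]])

```text
time: 24.33
ee_pos: [417.6, 420.9, 211.5]
eef_rot: [0.0, 1.0, 0.0, 0.0]
ft_force: [-0.6, 0.5, 0.0]
grip_width: 85.6
grasp_force: 0.0
```

Call:
send_rows(dp=[[0.9, 0.4, 0], [0.9, 0.4, 0], [0.9, 0.4, 0], [0.9, 0.4, 0], [0.9, 0.4, 0]], dr=[[0, 0, 0], [0, 0, 0], [0, 0, 0], [0, 0, 0], [0, 0, 0]])

```text
time: 24.75
ee_pos: [305.0, 470.9, 211.2]
eef_rot: [0.0, 1.0, 0.0, 0.0]
ft_force: [0.5, 0.4, -0.2]
grip_width: 85.2
grasp_force: 0.0
```

Run:
```python
from cell import manip
from h import *
import h
h.VT=150; C={n:manip.capture(n) for n in("top","side")}
for n in C:
    print(n,[(round(u),round(v),round(A),ray(C[n],(u,v),49).round(1)[:2]) for u,v,A in blobs(C[n],"white",11) if A<2000])
f=C["top"]["frame"][...,::-1]; g=C["side"]["frame"][...,::-1]
a=[cv2.resize(q[v-45:v+45,u-45:u+45],(260,260),interpolation=cv2.INTER_CUBIC) for q,u,v in((f,306,236),(f,471,215),(f,156,215),(g,271,231),(g,408,335),(g,225,155))]
cv2.imwrite("pics/end.png",cv2.vconcat([cv2.hconcat(a[:3]),cv2.hconcat(a[3:])]))
```

```text
top [(306, 234, 1439, array([476.9,  25.8])), (151, 213, 389, array([531.1, 372.6])), (475, 214, 745, array([ 511.6, -362.4])), (228, 161, 863, array([644.7, 197. ])), (254, 68, 741, array([867.1, 133.3]))]
side [(408, 334, 1020, array([ 513.3, -359.2])), (272, 221, 863, array([478.6,  29.7])), (292, 175, 337, array([620.3, 157.3])), (129, 3, 140, array([ 839.1, 2061.7])), (52, 11, 1177, array([ 430.6, 2202.9]))]
```

View pics/end.png

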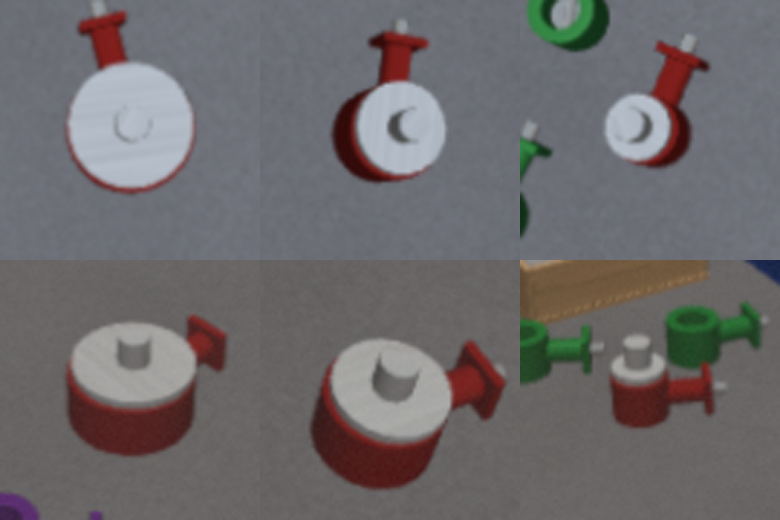

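All three covers lie flat and centred to within about 3 mm, and the bystanders were not touched. I'm handing in.

Call:
send_rows(dp=[[0, 0, 0], [0, 0, 0], [0, 0, 0], [0, 0, 0], [0, 0, 0]], dr=[[0, 0, 0], [0, 0, 0], [0, 0, 0], [0, 0, 0], [0, 0, 0]])

```text
time: 25.27
ee_pos: [306.9, 470.2, 211.0]
eef_rot: [0.001, 1.0, -0.0, 0.0]
ft_force: [0.2, -0.1, -0.1]
grip_width: 85.6
grasp_force: 0.0
```

```bash
python3 -c "
from cell import manip
print(manip.sign_off())"
```

```text
the job is handed in; nothing more can be done
None
```

The job is handed in at about 25 s: all three covers sit flat on their own red valves, centred to within about 3 mm in the final pictures, and the arm never went near the handwheel, ring or bush; sign-off returned no verdict.

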